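Check the throttle lever of the air chisel

TASK

The air chisel in the blue bench vise has just had its throttle valve refitted, with the air line off: check its red lever. With the backs of your shut fingers, from outside the lever, gently press it in until it comes up against its stop, let it spring fully out again, then press it in to its stop a second time and finish while still holding it there, so that I can see the gap left between lever and barrel. Do not pinch the lever, reach in behind it, push on the chisel's barrel, or disturb the other things on the bench.

Things in the scene. Friction and masses are not known exactly. Their poses are not given: they have to be found in the camera images.
- lever_pad (a point): Where to press: outer face of the red throttle lever, 107 mm from its hinge, 24 mm short of its tip. The lever is an upright blade 3 mm thick, 20 mm tall (10 mm above and below this point), 130 mm above the bench; below and outside it is free air. Axes turn with it: +x square to the blade, inward, the way to press; +y along it from hinge to tip; +z up. Its hinge is upright, so it swings level.
- throttle (a joint): Angle of the lever, rad: 0 released (standing out 0.25 rad from the barrel; it springs back there by itself), 0.25 at its stop, lying along the barrel with a gap of about 8 mm left: 27 mm of travel at lever_pad. Pressed there the spring takes about 2 N at first, 4 N just before the stop; the stop itself is rigid, so the force then climbs at once.
- lever_blade: The red blade of the lever. Origin on the hinge axis at blade height; axes as lever_pad.
- lever_channel: Dark steel stiffening strip, 104 x 18 x 3 mm, on the inner face (barrel side) of the blade. Not to be touched. Origin on the hinge axis; axes as lever_pad.
- barrel: The air chisel's round barrel, a bright metal cylinder 34 mm across with black grip rings, lying level, axis 130 mm above the bench. Origin on the axis, about mid vise jaws; +y runs along it to the chisel bit (barrel from y = 35 to 230 mm, bit to 287 mm), -x is the side where the lever is, +z up.
- barrel_side (a point): Point on the barrel's side that faces the lever, opposite lever_pad. Axes as the barrel's.
- vise: Blue bench vise with a round base 130 mm across; jaws 70 mm wide (along y), tops 152 mm above the bench; its screw and cross bar reach 139 mm out on the -x side, up to 120 mm high. Fixed to the bench. Origin on the bench under the middle of the jaws; axes as the barrel's.
- cast: yellow stone dental cast with pink gums and pale teeth, 62 x 58 x 30 mm; origin under its middle
- monomer: amber bottle with a black cap, 48 mm across, 100 mm tall; origin under its middle
- spanner: small steel open-ended spanner lying flat, 140 mm long; origin under its middle
- spare_bit: spare steel chisel bit lying flat, 80 mm long, 12 mm high; origin under its middle
- flask: brass denture flask, closed, 86 x 78 x 62 mm; origin under its middle
- mixing_bowl: green mixing bowl, 110 mm across, 60 mm tall; origin under its middle
- carver: thin double-ended wax carver with a black handle, lying flat, 180 mm long; origin under its middle
- wax_jar: white jar with a blue cap, 60 mm across, 65 mm tall; origin under its middle

How it is judged (in metres and radians):
On the way, in this order (a step that is already met when the one before it is completed fails the run):
1. the fingers press the lever in to its stop (value of joint throttle above 0.23 rad and contact force between the fingers and lever_blade above 2 N), for 0.2 s.
2. the lever springs fully out again (value of joint throttle below 0.02 rad), for 0.2 s.
At the end, for the whole second after the job is handed in: The lever has been pressed to its stop, has sprung out (below 0.02 rad), and at the end is held within 0.02 rad of its stop (above 0.23 rad) by the fingers from outside with more than 2 N, nothing touching the barrel (all of step 1 and contact force between anything else and barrel below 1 N and x of the grasp point in the frame of lever_pad below 0.006 m); the arm keeps its last pose, push and grip.
It fails at once if the lever is pressed with more than 45 N (contact force between the fingers and lever_blade above 45 N).
It fails at once if the lever is pinched, hooked or pressed with a finger behind it (contact force between the fingers and lever_channel above 1 N or (contact force between the fingers and lever_blade above 0.5 N and x of the grasp point in the frame of lever_pad above 0.006 m)).
It fails at once if the robot pushes on the barrel (contact force between any of the fingers, the arm and barrel above 1 N).
It fails at once if another thing on the bench is pushed, lifted or knocked over (distance of any of cast, monomer, spanner, spare_bit, flask, mixing_bowl, carver, wax_jar from where it was at the start of the episode above 0.015 m).
It also fails if it takes over 45 s, if anything falls off the work surface, if the arm or the gripper's body presses on something with over 40 N, if the wrist force passes 120 N, or if a joint passes its speed limit or range.

ROBOT

A 6-joint arm with a two-finger parallel gripper is mounted at the origin on the work surface. World frame = base frame: x ahead of the robot, y to its left, z up, the work surface at z = 0. Lengths are in mm, angles in rad, forces in N, time in s.
With the tool pointing down it reaches from about 350 to 975 mm from the base axis. Payload 7.1 kg.
Tool frame: the origin (TCP) lies midway between the tips of the shut fingers; the grasp point (between the pads) lies 19 mm behind it; z points along the fingers, y is the line along which they close (so a half turn about z gives the same grasp; the last joint's range is limited). The gripper opens to 88 mm and grips with 3 to 60 N. Pads are 20 mm wide; open, the fingers measure 115 mm over their backs; the gripper's body (75 mm by 178 mm) begins 61 mm behind the grasp point.
Start: joints at [-1.255, 0.423, 1.63, -0, 1.089, -0.019], TCP at [205.38, -590.274, 222.675] pointing down, gripper open.
Joint ranges: [-3, 3], [-0.9, 2.11], [0.09, 2.58], [-1.31, 4.45], [0.11, 2.69], [-2.54, 2.54]. Speed limits (rad/s): [2.39, 2.39, 3.01, 3.14, 3.14, 3.14].

INTERFACE

Orientations are given as a rotation vector (axis times angle).
In Python, from plant import * gives the robot as it stands.
- The arm moves only by the tool step_arm, never from a script. Its argument "targets" is one flat list of numbers, 5 for each row, row after row: the opening, from -1 (shut) to 1 (fully open), then the shift along the tool's x, y, z in mm, then the turn about the tool's z in degrees. In form: [gripper, dx, dy, dz, turn, gripper, dx, dy, dz, turn, ...]. A call has 1 to 20 rows; each row is the pose to reach, as a shift and turn from the pose commanded when the call began, along the tool's axes at that moment; what a row does not reach only later rows make up. A row lasts 1/10 s, in which the tool goes at most 50 mm and 8.59 degrees, less where a joint would pass 70% of its speed; a pose out of reach is approached as far as the arm can. A call with a gripper value outside its range is refused whole. The fingers move at their own pace and stop on an object; "grip_force" is the grip in N (left out, the last holds). Time passes only in rows, so rows that repeat a pose let the fingers close. It gives the time, the measured TCP pose, the force, the opening and the grip force at its end, in the units of the state.
- get_state(): the state, without advancing time (a new reading comes with each control period).
- capture(name): name is "scene" or "top"; returns a dict with "img" (384x512x3 uint8, red, green, blue), "fov_y" (degrees; the focal length in pixels is half the picture's height over the tangent of half this angle, whatever the lens; pixels are square), "cx", "cy" (the principal point, pixels), "R" (3x3) and "t" (3): a world point X has camera coordinates R X + t. Camera axes: x right, y down, z forward; pixel columns grow to the right and rows downward; lengths in mm; the calibration is good to about 2 mm. A picture is of the moment at which its call begins. There is no depth.
- job_done(): hands the job in; it is judged then, once.
The state is a dict: "clock": time; "qpos": joint angles; "qvel": joint speeds; "tau": joint torques, N m; "eef_pos": TCP position; "eef_rot": TCP orientation; "force": force on the tool from outside, world axes, zero at the start; "ft_torque": the same for the moment, N m; "gripper_width": opening from 0.0 (shut) to 1.0 (fully open); "grip_force": force on a finger pad.
Only numpy, scipy, OpenCV 4.12 (cv2) and the standard library are available. Lean on these libraries where they do the work, as an engineer would, in place of code of your own. Each camera call takes 0.05 s, during which the arm holds its last target. There are 200 camera calls.

## Working session

There is one attempt and no reset: what is moved stays moved. The work goes in short steps, Python scripts to look and compute and a tool call to move; the robot and the scene stay as the last step left them, time stands still between calls to the robot, and variables do not carry over. Pictures are saved under pics/ and viewed, at most 10 in all, crops included, and the job is handed in when it is done.

Besides the shell and the picture viewer there is one more tool, called after ">>>" as a command line: name --argument value ..., lists and objects as JSON in quotes. step_arm: Moves the arm, as the interface text tells. Its arguments: {"type":"object","properties":{"targets":{"type":"array"},"grip_force":{"type":"number"}},"required":["targets"]}

```bash
mkdir -p pics
cat > h.py <<'E'
from plant import *
import numpy as np, cv2
def snap(n,f,crop=None,s=1):
    c=capture(n); im=c["img"][:,:,::-1]
    np.savez(f"pics/{f}.npz",**{k:np.array(c[k]) for k in c})
    if crop: x0,y0,x1,y1=crop; im=im[y0:y1,x0:x1]
    cv2.imwrite(f"pics/{f}.png",cv2.resize(im,None,fx=s,fy=s,interpolation=cv2.INTER_CUBIC))
def F(c): return 192/np.tan(np.radians(float(c["fov_y"]))/2)
def unproj(c,u,v,z):
    d=np.array([(u-c["cx"])/F(c),(v-c["cy"])/F(c),1.]); R=np.array(c["R"]);t=np.array(c["t"])
    o=-R.T@t; d=R.T@d; return o+d*(z-o[2])/d[2]
def proj(c,X):
    p=np.array(c["R"])@np.array(X,float)+np.array(c["t"]); return p[:2]/p[2]*F(c)+[float(c["cx"]),float(c["cy"])]
E
python3 - <<'E'
from h import *
snap("top","top0",None,1.5); snap("scene","scene0",None,1.5)
for n in("top0","scene0"):
    c=np.load(f"pics/{n}.npz"); print(c["fov_y"],c["cx"],c["cy"],c["R"].round(3).tolist(),(-c["R"].T@c["t"]).round(0))
s=get_state(); print(s["eef_pos"],s["eef_rot"],s["force"],s["gripper_width"])
E
```

```text
55.436650358378955 254.60381427802312 186.87821943775427 [[0.0, -1.0, -0.025], [-0.999, 0.001, -0.043], [0.043, 0.025, -0.999]] [ 521.  -55. 1185.]
52.03510332938103 251.9193974444559 189.14765207305084 [[0.855, 0.519, -0.007], [0.424, -0.706, -0.567], [-0.299, 0.482, -0.824]] [ 988. -672. 1199.]
[ 205.23275222 -589.81048079  221.99907887] [-3.09633087e+00 -5.23263746e-01  2.90579253e-04] [-0.14694701  1.22548103 -0.53261565] 1.0004864612874993
```

View pics/top0.png

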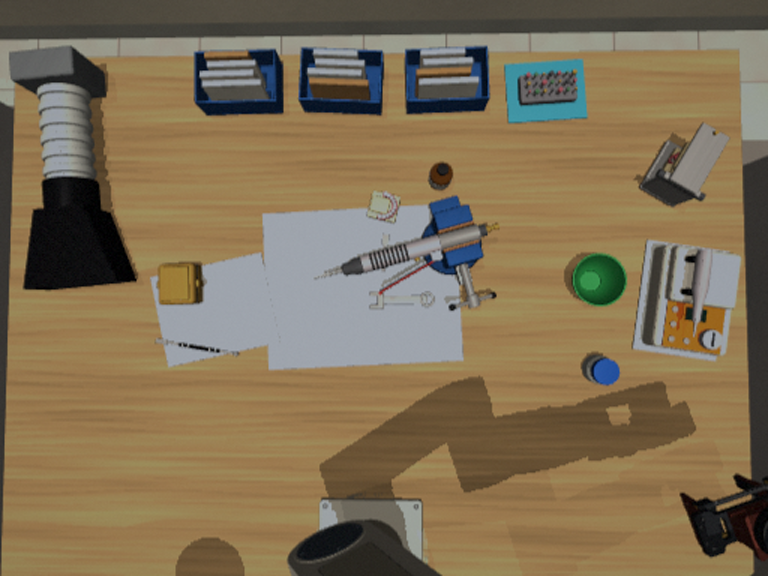

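View pics/scene0.png

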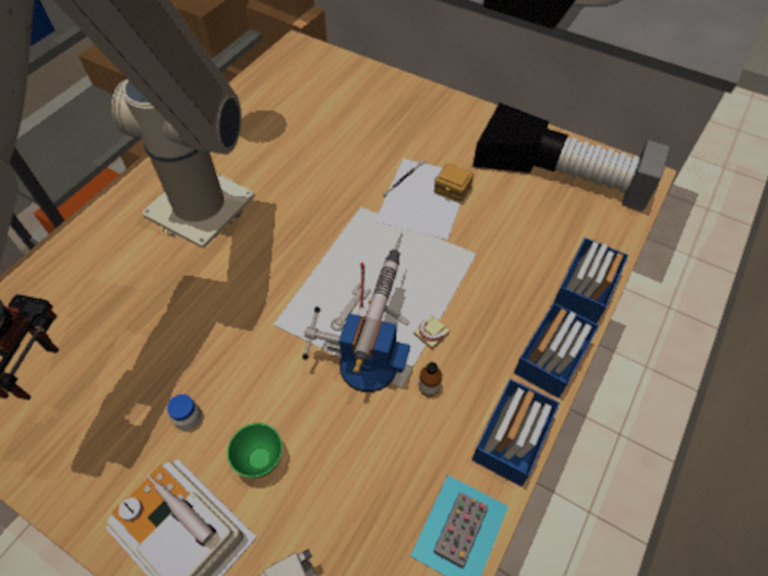

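The top view shows the vise near (455,245), with the barrel running left to the bit tip at (318,278). The red lever runs from about (435,262) to (380,293) on the robot's side, with the spanner beneath it. I'll enlarge this area for exact pixel positions.

Run:
```python
from h import *
im=np.load("pics/top0.npz")["img"][:,:,::-1][125:215,200:340]
cv2.imwrite("pics/c1.png",cv2.resize(im,None,fx=5.5,fy=5.5,interpolation=cv2.INTER_CUBIC))
im=np.load("pics/scene0.npz")["img"][:,:,::-1][150:260,190:310]
cv2.imwrite("pics/c2.png",cv2.resize(im,None,fx=5,fy=5,interpolation=cv2.INTER_CUBIC))
for n in("top0","scene0"):
    c=np.load(f"pics/{n}.npz"); a=c["img"].astype(int)
    m=(a[...,0]>90)&(a[...,1]<0.5*a[...,0])&(a[...,2]<0.5*a[...,0])
    m[:125]=0;m[260:]=0;m[:,:200]=0;m[:,340:]=0
    v,u=np.nonzero(m); print(n,len(u),sorted(zip(u.tolist(),v.tolist())))
```

```text
top0 36 [(253, 194), (253, 195), (254, 194), (254, 195), (255, 193), (256, 192), (257, 192), (258, 191), (260, 190), (262, 189), (263, 188), (264, 188), (265, 187), (267, 186), (268, 185), (268, 186), (269, 185), (270, 184), (271, 184), (272, 183), (274, 182), (275, 181), (276, 181), (277, 180), (279, 179), (280, 178), (280, 179), (281, 178), (282, 177), (283, 177), (284, 176), (285, 176), (286, 175), (286, 176), (287, 174), (287, 175)]
scene0 17 [(240, 199), (241, 176), (241, 177), (241, 178), (241, 186), (241, 187), (241, 188), (241, 189), (241, 192), (241, 193), (241, 194), (241, 195), (241, 196), (241, 197), (241, 198), (282, 224), (292, 226)]
```

View pics/c1.png

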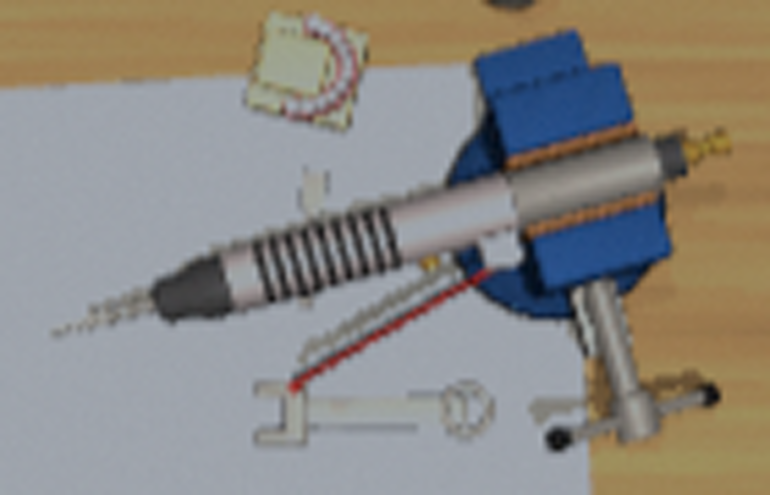

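View pics/c2.png

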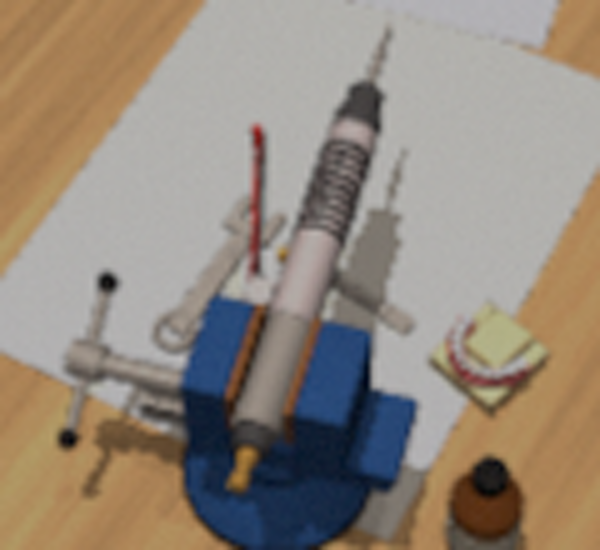

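```bash
cat > g.py <<'E'
from h import *
from scipy.spatial.transform import Rotation as Ro
c=np.load("pics/top0.npz"); c2=np.load("pics/scene0.npz")
P=lambda x,y,z:unproj(c,x/5.5+200-.4,y/5.5+125-.4,z)
tip,hin=P(293,387,140),P(490,270,140)
print("tip",tip,"hinge",hin,np.linalg.norm(tip-hin), "proj scene",proj(c2,tip),proj(c2,hin))
a,b=P(240,279,130),P(585,188,130); d=(a-b)/np.linalg.norm(a-b)
lv=(tip-hin)/np.linalg.norm(tip-hin)
ang=lambda v:np.degrees(np.arctan2(v[1],v[0]))
print("barrel dir",ang(d),"lever",ang(lv),"diff should 14.3:",ang(lv)-ang(d), "axis pts",a,b)
pad=hin+107*lv; n=np.array([lv[1],-lv[0],0]); print("pad released",pad,"inward",n)
nb=np.array([d[1],-d[0],0]); padS=hin+107*d; print("pad at stop",padS,"inward",nb,ang(nb),"axis offset of padS",(a-padS)@nb)
s=get_state(); R=Ro.from_rotvec(s["eef_rot"]).as_matrix(); print(R.round(3), ang(R[:,1]),s["eef_pos"])
E
python3 g.py
```

```text
tip [542.48781821 -23.50507306 140.        ] hinge [ 603.30711858 -125.98081626  140.        ] 119.16486580464682 proj scene [240.72960203 174.98423468] [239.75753679 205.10436251]
barrel dir 104.7112808469469 lever 120.68910897217506 diff should 14.3: 15.977828125228157 axis pts [599.57701045   4.73938495 130.        ] [ 647.1982188  -176.63636749  130.        ]
pad released [548.6965159  -33.96624092 140.        ] inward [0.8599493  0.51037946 0.        ]
pad at stop [576.1346416  -22.48851464 140.        ] inward [0.96721777 0.25394838 0.        ] 14.711280846946895 axis offset of padS 29.588356847562572
[[ 0.944  0.329 -0.   ]
 [ 0.329 -0.944  0.001]
 [ 0.    -0.001 -1.   ]] -70.81588078630931 [ 205.23275222 -589.81048079  221.99907887]
```

>>> step_arm --targets '[-1,40,-35,0,-8,-1,80,-70,0,-16,-1,120,-105,0,-24,-1,160,-140,0,-32,-1,200,-175,0,-40,-1,240,-210,0,-46,-1,280,-245,0,-52,-1,310,-271,0,-58,-1,340,-298,0,-64,-1,370,-324,0,-70,-1,395,-346,0,-75,-1,420,-368,0,-80,-1,440,-385,0,-83,-1,455,-398,0,-85.5,-1,466,-408,0,-85.5,-1,466,-408,0,-85.5,-1,466,-408,0,-85.5]' --grip_force 20

```text
clock: 1.8
eef_pos: [511.1, -52.0, 222.4]
eef_rot: [-1.919, -2.486, 0.001]
force: [0.3, 0.1, 0.4]
gripper_width: 0.008
grip_force: 0.0
```

>>> step_arm --targets '[-1,0,0,30,0,-1,0,0,60,0,-1,0,0,85,0,-1,0,0,100,0,-1,0,0,107,0,-1,0,0,107,0,-1,0,0,107,0]'

```text
clock: 2.5
eef_pos: [511.8, -52.3, 116.3]
eef_rot: [1.92, 2.486, 0.001]
force: [-0.0, -0.6, 0.4]
gripper_width: 0.004
grip_force: 0.0
```

Run:
```python
from h import *
from scipy.spatial.transform import Rotation as Ro
snap("scene","s1",(180,120,320,230),5)
s=get_state(); R=Ro.from_rotvec(s["eef_rot"]).as_matrix(); print(s["eef_pos"],R.round(3),s["force"],s["gripper_width"])
nb=np.array([.967,.254]); print("gap to pad stop:",(np.array([582.1,-32.7])-s["eef_pos"][:2])@nb-13.5, "along", (np.array([582.1,-32.7])-s["eef_pos"][:2])@[-.254,.967])
```

```text
[512.00421411 -52.20619947 116.57260915] [[-0.253  0.967  0.001]
 [ 0.967  0.253 -0.   ]
 [-0.001  0.001 -1.   ]] [-0.4182644  -0.31657439  0.35313558] 0.005357117670690721
gap to pad stop: 59.23719962240706 along 1.0581652728155717
```

View pics/s1.png

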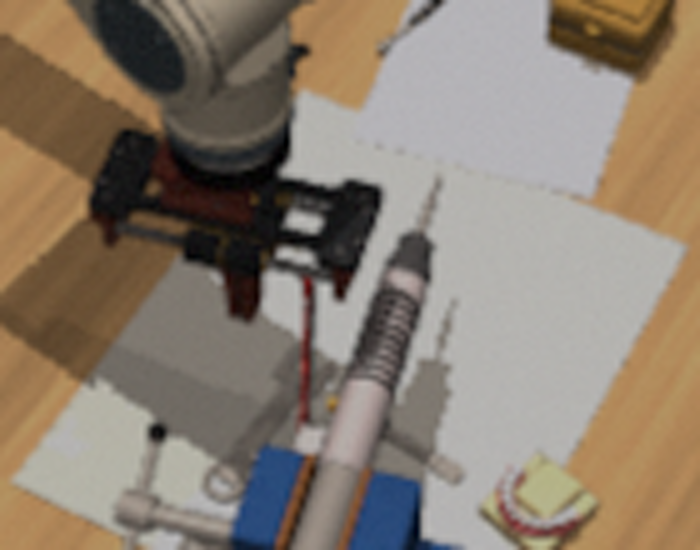

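The shut fingers, with tips at about (242,318), are outside the red lever, and the lever tip is at about (307,280). A red foot hangs from the gripper body near (345,298), so I'll check its height above the barrel.

Run:
```python
from h import *
c=np.load("pics/s1.npz"); p=np.array([512,-52.2]);y=np.array([.967,.253]);x=np.array([-.253,.967])
f=lambda q,z:((proj(c,[*q,z])-[180,120])*5).round()
for oy in(75,85):
  for z in(150,170,185,195): print(oy,z,f(p+oy*y,z),f(p+oy*y-15*x,z))
print("tip",f(p,116),f(p+13.5*y-10*x,116),f(p-13.5*y-10*x,116))
print("lever tip",f([542.5,-23.5],140))
```

```text
75 150 [349. 302.] [343. 320.]
75 170 [349. 284.] [342. 302.]
75 185 [349. 271.] [342. 289.]
75 195 [349. 261.] [342. 279.]
85 150 [364. 306.] [357. 324.]
85 170 [364. 288.] [357. 306.]
85 185 [364. 274.] [357. 292.]
85 195 [364. 265.] [357. 283.]
tip [244. 307.] [258. 323.] [220. 314.]
lever tip [304. 275.]
```

>>> step_arm --targets '[-1,0,5,-4,0,-1,0,10,-4,0,-1,0,15,-4,0,-1,0,20,-4,0,-1,0,24,-4,0,-1,0,28,-4,0,-1,0,32,-4,0,-1,0,36,-4,0,-1,0,40,-4,0,-1,0,44,-4,0,-1,0,44,-4,0,-1,0,44,-4,0]'

```text
clock: 3.75
eef_pos: [553.7, -40.7, 119.4]
eef_rot: [-1.919, -2.487, 0.001]
force: [-2.9, 0.4, -0.9]
gripper_width: 0.001
grip_force: 1.2
```

Run:
```python
from h import *
snap("scene","s2",(210,150,280,220),8)
print(get_state()["force"])
```

```text
[-2.91617656 -1.05204491 -1.47703595]
```

View pics/s2.png

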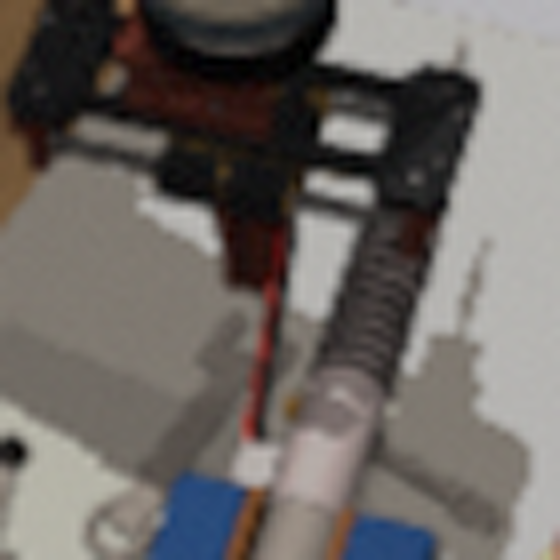

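The fingers, with tips at about (245,285), are on the outer face of the lever and have pushed it part way in at about 3 N. The gripper body clears the barrel. I'll continue in small steps.

>>> step_arm --targets '[-1,0,2,0,0,-1,0,4,0,0,-1,0,6,0,0,-1,0,8,0,0,-1,0,8,0,0]'

```text
clock: 4.3
eef_pos: [562.0, -38.5, 119.7]
eef_rot: [1.919, 2.487, 0.0]
force: [-3.6, 0.7, -1.1]
gripper_width: 0.005
grip_force: 1.5
```

>>> step_arm --targets '[-1,0,1,0,0,-1,0,2,0,0,-1,0,2,0,0]'

```text
clock: 4.6
eef_pos: [563.8, -38.1, 119.7]
eef_rot: [-1.919, -2.487, -0.0]
force: [-2.8, 0.6, -0.5]
gripper_width: 0.006
grip_force: 1.6
```

>>> step_arm --targets '[-1,0,1,0,0,-1,0,2,0,0,-1,0,2,0,0]'

```text
clock: 4.9
eef_pos: [565.7, -37.6, 119.7]
eef_rot: [1.919, 2.487, 0.0]
force: [-3.6, 1.4, -0.1]
gripper_width: 0.004
grip_force: 1.7
```

>>> step_arm --targets '[-1,0,1,0,0,-1,0,1,0,0]'

```text
clock: 5.1
eef_pos: [566.7, -37.3, 119.7]
eef_rot: [1.919, 2.487, 0.0]
force: [-3.4, 1.6, 0.7]
gripper_width: 0.004
grip_force: 1.7
```

>>> step_arm --targets '[-1,0,1,0,0,-1,0,1,0,0]'

```text
clock: 5.3
eef_pos: [567.6, -37.1, 119.7]
eef_rot: [-1.919, -2.487, -0.0]
force: [-4.3, 1.0, 0.2]
gripper_width: 0.003
grip_force: 1.7
```

>>> step_arm --targets '[-1,0,1,0,0,-1,0,1,0,0]'

```text
clock: 5.5
eef_pos: [568.6, -36.8, 119.7]
eef_rot: [-1.919, -2.487, -0.0]
force: [-3.2, 1.7, -0.7]
gripper_width: 0.004
grip_force: 1.8
```

>>> step_arm --targets '[-1,0,1,0,0,-1,0,1,0,0]'

```text
clock: 5.7
eef_pos: [569.4, -36.6, 119.7]
eef_rot: [-1.919, -2.487, 0.0]
force: [-4.6, 1.4, 1.1]
gripper_width: 0.006
grip_force: 2.0
```

>>> step_arm --targets '[-1,0,1,0,0,-1,0,1,0,0]'

```text
clock: 5.9
eef_pos: [569.5, -36.5, 119.6]
eef_rot: [-1.918, -2.486, 0.003]
force: [-7.4, 0.8, 3.8]
gripper_width: 0.012
grip_force: 3.7
```

>>> step_arm --targets '[-1,0,0.5,0,0,-1,0,0.5,0,0]'

```text
clock: 6.1
eef_pos: [569.5, -36.5, 119.5]
eef_rot: [-1.918, -2.485, 0.003]
force: [-9.7, -0.8, 4.7]
gripper_width: 0.006
grip_force: 4.5
```

The stop is reached: the tool has stalled and the force is climbing to about 10 N. I'll hold briefly and look.

>>> step_arm --targets '[-1,0,0,0,0,-1,0,0,0,0,-1,0,0,0,0]'

```text
clock: 6.4
eef_pos: [569.5, -36.5, 119.6]
eef_rot: [-1.918, -2.486, 0.003]
force: [-8.4, -0.7, 3.9]
gripper_width: 0.004
grip_force: 4.4
```

Run:
```python
from h import *
c=capture("top"); s=capture("scene")
A=cv2.resize(c["img"][125:215,200:340,::-1],None,fx=5,fy=5,interpolation=cv2.INTER_CUBIC)[:, :390]
A=cv2.resize(c["img"][135:215,230:310,::-1],(390,390),interpolation=cv2.INTER_CUBIC)
B=cv2.resize(s["img"][150:230,210:290,::-1],(390,390),interpolation=cv2.INTER_CUBIC)
cv2.imwrite("pics/s3.png",np.hstack([A,B])); print(get_state()["force"])
```

```text
[-8.49099852 -0.04529236  4.44559169]
```

View pics/s3.png

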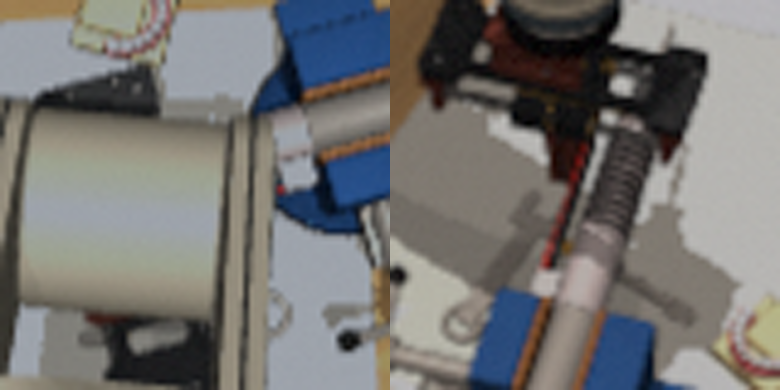

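The lever, from (585,145) to (548,265) in the right-hand panel, now lies parallel to the barrel with a small gap, and nothing touches the barrel. I'll release it fully.

>>> step_arm --targets '[-1,0,-4,0,0,-1,0,-10,0,0,-1,0,-16,0,0,-1,0,-22,0,0,-1,0,-28,0,0,-1,0,-34,0,0,-1,0,-40,0,0,-1,0,-45,0,0,-1,0,-45,0,0,-1,0,-45,0,0,-1,0,-45,0,0,-1,0,-45,0,0]'

```text
clock: 7.7
eef_pos: [527.7, -47.6, 119.7]
eef_rot: [1.919, 2.487, 0.0]
force: [-0.1, 0.4, -0.1]
gripper_width: 0.006
grip_force: 0.0
```

Run:
```python
from h import *
snap("scene","s4",(210,150,280,220),8)
print(get_state()["force"])
```

```text
[-0.65717704 -0.80334306  1.03151316]
```

View pics/s4.png

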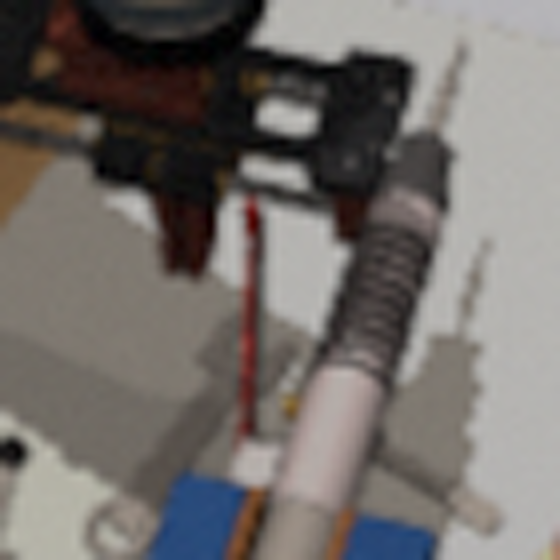

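The lever, from (250,205) to (245,435), is back out and clear of the fingers at (190,270), and the measured force is zero. Now the second press.

>>> step_arm --targets '[-1,0,5,0,0,-1,0,10,0,0,-1,0,15,0,0,-1,0,20,0,0,-1,0,25,0,0,-1,0,30,0,0,-1,0,34,0,0,-1,0,37,0,0,-1,0,39,0,0,-1,0,41,0,0,-1,0,42,0,0,-1,0,43,0,0,-1,0,43.5,0,0,-1,0,44,0,0,-1,0,44.5,0,0,-1,0,45,0,0,-1,0,45,0,0,-1,0,45,0,0,-1,0,45,0,0]'

```text
clock: 9.65
eef_pos: [569.5, -36.5, 119.5]
eef_rot: [-1.918, -2.485, 0.003]
force: [-8.2, 0.5, 1.9]
gripper_width: 0.007
grip_force: 4.1
```

The tool is at the same stalled position with about 8 N, so the lever is held at its stop. I'll hand the job in.

```bash
python3 -c "
from plant import *
print(job_done())"
```

```text
the job is handed in; nothing more can be done
None
```

I pressed the lever to its stop from outside, let it spring fully out, then pressed it to its stop again, where the shut fingers still hold it at about 8 N; the job is handed in, but no verdict came back.

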